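# Put the wire spools back on the rack by size

## Task

Put the four loose wire spools back on the spool rack, one over each dowel and sitting flat on its rubber washer, in order of size: the largest on the dowel next to the big bulk spool that stands at one end of the rack, then smaller and smaller to the smallest at the far end. Leave the bulk spool and the other things on the bench where they are.

Things in the scene. Friction and masses are not known exactly. Their poses are not given: they have to be found in the camera images.
- spool65_mid (a point): the largest of the four loose wire spools: white plastic spool wound with brass wire, standing upright on a flange (axis vertical), flange diameter 65 mm, height 47 mm, with a 20 mm bore through its axis; grip it across the flanges (any direction, it is round; all round it at least 30 mm of bench is free, and nothing within 150 mm of it is taller than 75 mm). The point is its centre, half-way up; z is its axis
- spool56_mid (a point): the second largest of the four loose wire spools: white plastic spool wound with brass wire, standing upright on a flange (axis vertical), flange diameter 56 mm, height 40 mm, with a 20 mm bore through its axis; grip it across the flanges (any direction, it is round; all round it at least 30 mm of bench is free, and nothing within 150 mm of it is taller than 75 mm). The point is its centre, half-way up; z is its axis
- spool47_mid (a point): the third largest of the four loose wire spools: white plastic spool wound with brass wire, standing upright on a flange (axis vertical), flange diameter 47 mm, height 33 mm, with a 20 mm bore through its axis; grip it across the flanges (any direction, it is round; all round it at least 30 mm of bench is free, and nothing within 150 mm of it is taller than 75 mm). The point is its centre, half-way up; z is its axis
- spool38_mid (a point): the smallest of the four loose wire spools: white plastic spool wound with brass wire, standing upright on a flange (axis vertical), flange diameter 38 mm, height 26 mm, with a 20 mm bore through its axis; grip it across the flanges (any direction, it is round; all round it at least 30 mm of bench is free, and nothing within 150 mm of it is taller than 75 mm). The point is its centre, half-way up; z is its axis
- peg_a: one of the rack's four identical dowels (6 mm thick, with a pointed top, rising 22 mm above a round black rubber washer 44 mm wide and 2 mm thick on which a spool sits). Origin: on the dowel's axis, at the underside of the washer, 16 mm above the bench; z up. Which of the pegs stands where in the row differs from start to start
- peg_b: one of the rack's four identical dowels (6 mm thick, with a pointed top, rising 22 mm above a round black rubber washer 44 mm wide and 2 mm thick on which a spool sits). Origin: on the dowel's axis, at the underside of the washer, 16 mm above the bench; z up. Which of the pegs stands where in the row differs from start to start
- peg_c: one of the rack's four identical dowels (6 mm thick, with a pointed top, rising 22 mm above a round black rubber washer 44 mm wide and 2 mm thick on which a spool sits). Origin: on the dowel's axis, at the underside of the washer, 16 mm above the bench; z up. Which of the pegs stands where in the row differs from start to start
- peg_d: one of the rack's four identical dowels (6 mm thick, with a pointed top, rising 22 mm above a round black rubber washer 44 mm wide and 2 mm thick on which a spool sits). Origin: on the dowel's axis, at the underside of the washer, 16 mm above the bench; z up. Which of the pegs stands where in the row differs from start to start
- rack: spool rack: low oak plank 80 x 372 mm, top 16 mm above the bench, fixed, with 20 mm or more of free bench in front of and behind it; nothing near it is taller than 75 mm. Origin under its centre; y runs along the plank and its row of four dowels, which stand on the centre line 90 mm apart, at y = -135, -45, 45 and 135 mm; x is across it, away from the robot
- bulk: big bulk spool, white with brass wire, 86 mm wide and 54 mm high, 0.8 kg, standing on the bench just beyond one end of the rack, in line with the dowels (237 mm from the rack's middle, at either end; a black tape dispenser stands beyond the other end). Origin: centre of its underside
Not all that is in view belongs to the job. What is shaped like the bulk but red is not meant.

How it is judged:
By the outcome, as a careful person would: the job done as asked, in the order asked, and still so for the second after the job is handed in, with the robot touching nothing.
It also fails if it takes over 96 s, if anything falls off the work surface, if the arm or the gripper's body presses on something with over 40 N, if the wrist force passes 120 N, or if a joint passes its speed limit or range.

## Robot

A 6-joint arm with a two-finger parallel gripper is mounted at the origin on the work surface. World frame = base frame: x ahead of the robot, y to its left, z up, the work surface at z = 0. Lengths are in m, angles in rad, forces in N, time in s.
With the tool pointing down it reaches from about 0.3 to 0.775 m from the base axis. Payload 14.6 kg.
Tool frame: the origin (TCP) lies midway between the tips of the shut fingers; the grasp point (between the pads) lies 19 mm behind it (tcp_to_grasp is the distance from the TCP to the grasp point, in m); z points along the fingers, y is the direction in which the jaws open and shut (so a half turn about z gives the same grasp; the last joint's range is limited). The gripper opens to 94 mm and grips with 3 to 60 N. Pads are 16 mm wide; open, the fingers measure 119 mm over their backs; the gripper's body (75 mm by 177 mm) begins 78 mm behind the grasp point.
Start: joints at [-1.375, 0.3, 1.521, -0, 1.321, -0.067], TCP at [0.143, -0.531, 0.176] pointing down, gripper open.
Joint ranges: [-3.03, 3.03], [-0.79, 2.21], [0.23, 2.52], [-1.04, 4.18], [0, 3.07], [-2.55, 2.55]. Speed limits (rad/s): [2.22, 2.22, 2.57, 3.14, 3.14, 3.14].

## Interface

Orientations are given as a unit quaternion [w, x, y, z].
In Python, from rig import * gives the robot as it stands.
- The arm moves only by the tool apply_moves, never from a script. Its arguments are lists of equal length, an entry for each row: "claw": the opening in per cent of the stroke, from 0 (shut) to 100 (fully open); "offset": the shift along the world's x, y, z in mm, a list of three; "turn": the turn about the world's z in rad. A call has 1 to 12 rows; each row shifts and turns the commanded pose from where the row before left it; what a row does not reach is not made up. A row lasts 1/8 s, in which the tool goes at most 62.5 mm and 10.7 degrees, less where a joint would pass 70% of its speed; a pose out of reach is approached as far as the arm can. A call is refused whole if a number of a shift passes 62.5 or a number of a turn 0.188, either way. A call with a gripper value outside its range is refused whole. The fingers move at their own pace and stop on an object; "grip_force" is the grip in N (left out, the last holds). Time passes only in rows, so rows that do not move let the fingers close. It gives the time, the measured TCP pose, the force and the opening at its end, in the units of the state.
- sense(): the state, without advancing time (a new reading comes with each control period).
- get_image(name): name is "scene" or "side" or "wrist"; returns a dict with "img" (480x640x3 uint8, blue, green, red), "vertical_fov" (degrees; the focal length in pixels is half the picture's height over the tangent of half this angle, whatever the lens; pixels are square), "cx", "cy" (the principal point, pixels), "T" (4x4, takes a point from camera to world coordinates). Camera axes: x right, y up, looking along -z (the intrinsics and any distortion apply to the point x, -y, -z); pixel columns grow to the right and rows downward; lengths in m; the calibration is good to about 2 mm. A picture is of the moment at which its call begins. There is no depth.
- finish_job(): hands the job in, once; it reports no verdict.
The state is a dict: "clock": time; "q": joint angles; "qd": joint speeds; "tau": joint torques, N m; "tcp_pos": TCP position; "tool_rot": TCP orientation; "ft_force": force on the tool from outside, world axes, zero at the start; "torque": the same for the moment, N m; "finger_gap": opening from 0.0 (shut) to 1.0 (fully open).
Only numpy, scipy, OpenCV 4.12 (cv2) and the standard library are available. Lean on these libraries where they do the work, as an engineer would, in place of code of your own. Each camera call takes 0.05 s, during which the arm holds its last target.

## Working session

There is one attempt and no reset: what is moved stays moved. The work goes in short steps, Python scripts to look and compute and a tool call to move; the robot and the scene stay as the last step left them, time stands still between calls to the robot, and variables do not carry over. Pictures are saved under pics/ and viewed, and the job is handed in when it is done.

Besides the shell and the picture viewer there is one more tool, called by a JSON object that holds its "name" and its "arguments". apply_moves: Moves the arm, as the interface text tells. Its arguments: {"type":"object","properties":{"claw":{"type":"array","items":{"type":"number"}},"offset":{"type":"array","items":{"type":"array","items":{"type":"number"}}},"turn":{"type":"array","items":{"type":"number"}},"grip_force":{"type":"number"}},"required":["claw","offset","turn"]}

```bash
ls; mkdir -p pics; python3 - <<'E'
from rig import *
import cv2
s=sense(); print({k:(v if not hasattr(v,'round') else v) for k,v in s.items()})
for n in ("scene","side","wrist"):
    d=get_image(n); cv2.imwrite(f"pics/{n}0.png",d["img"]); print(n,{k:v for k,v in d.items() if k!="img"})
E
```

```text
pics
{'clock': 0.0, 'q': array([-1.37456185e+00,  3.00482247e-01,  1.52159949e+00, -9.39650228e-06,
        1.32069244e+00, -6.66559726e-02]), 'qd': array([ 0.00111181,  0.00094553,  0.00053322, -0.00057957, -0.00030789,
       -0.00010182]), 'tau': array([ 1.25940158e-03, -5.31804264e+01, -3.52738094e+01,  7.08442647e-02,
        2.44195590e-02, -9.08706420e-05]), 'tcp_pos': array([ 0.14283544, -0.53081432,  0.17547245]), 'tool_rot': array([-5.89229725e-04,  9.91373182e-01,  1.31068170e-01, -4.27902141e-05]), 'ft_force': array([-0.30238981,  0.17642119, -0.11357876]), 'torque': array([-0.03290091, -0.02058456,  0.00840228]), 'finger_gap': 1.001127700477233}
scene {'vertical_fov': 47.08073051923543, 'cx': 322.92246988591944, 'cy': 245.69796645812343, 'T': array([[-0.8906383 , -0.35788617,  0.28050117,  0.82858106],
       [ 0.4546539 , -0.71079517,  0.53671226,  0.5956681 ],
       [ 0.00729698,  0.60554745,  0.79577575,  0.94745727],
       [ 0.        ,  0.        ,  0.        ,  1.        ]])}
side {'vertical_fov': 47.500146488018956, 'cx': 320.29936546835523, 'cy': 240.62718815292132, 'T': array([[-0.98422368,  0.09387343, -0.14997176,  0.36654744],
       [-0.17677496, -0.55707235,  0.81143146,  0.86960466],
       [-0.00737327,  0.8251413 ,  0.56487827,  0.66379854],
       [ 0.        ,  0.        ,  0.        ,  1.        ]])}
wrist {'vertical_fov': 70.95144173102257, 'cx': 323.9838505872797, 'cy': 231.60641983938206, 'T': array([[ 0.25933406,  0.93847281,  0.22806717,  0.20901027],
       [-0.96578714,  0.25224963,  0.06021067, -0.51317692],
       [-0.00102378, -0.23587902,  0.97178189,  0.38469018],
       [ 0.        ,  0.        ,  0.        ,  1.        ]])}
```

View pics/scene0.png

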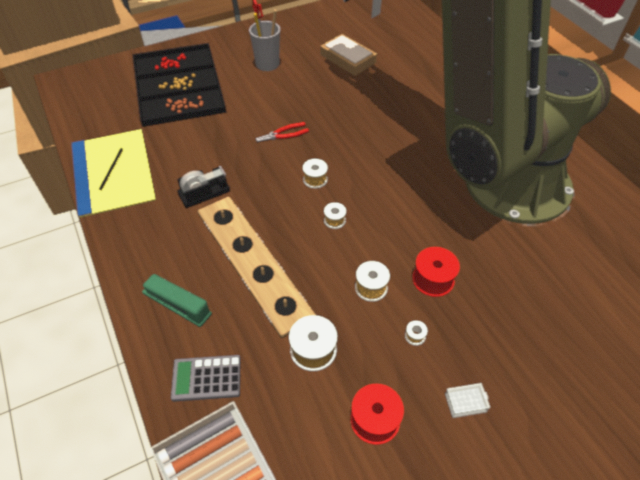

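View pics/side0.png

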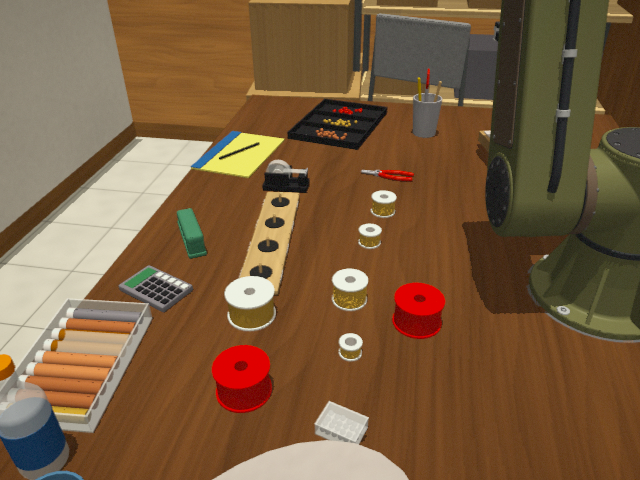

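View pics/wrist0.png

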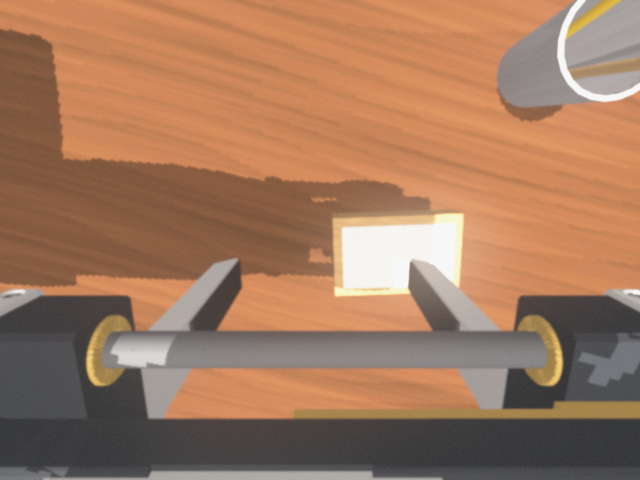

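The candidates in the scene image:
- **White spools:** (372,280), (315,173), (335,215) and (416,332) are loose. (313,342) is the big one at the rack's lower end, so it is the bulk spool.
- **Red decoys:** (437,270) and (377,412).
- **Rack:** its dowels are at (223,217), (242,244), (263,273) and (285,306), and the tape dispenser is at its upper end.

Next I'll measure the flanges.

```bash
cat > h.py <<'E'
from rig import *
import cv2, numpy as np
def ray(d,uv):
    uv=np.atleast_2d(np.asarray(uv,float)); f=240/np.tan(np.radians(d["vertical_fov"])/2)
    c=np.c_[(uv[:,0]-d["cx"])/f,-(uv[:,1]-d["cy"])/f,-np.ones(len(uv))]
    return d["T"][:3,3], c@d["T"][:3,:3].T
def onz(d,uv,z):
    o,r=ray(d,uv); return (o+r*((z-o[2])/r[:,2])[:,None])[:,:2]
def pix(d,P):
    P=np.atleast_2d(P); f=240/np.tan(np.radians(d["vertical_fov"])/2)
    c=(P-d["T"][:3,3])@d["T"][:3,:3]
    return np.c_[d["cx"]+f*c[:,0]/-c[:,2], d["cy"]-f*c[:,1]/-c[:,2]]
def circ(p):
    A=np.c_[2*p,np.ones(len(p))]; s=np.linalg.lstsq(A,(p**2).sum(1),rcond=None)[0]
    return s[:2],np.sqrt(s[2]+s[:2]@s[:2])
def white(im):
    hsv=cv2.cvtColor(im,cv2.COLOR_BGR2HSV); return ((hsv[...,1]<50)&(hsv[...,2]>150)).astype(np.uint8)*255
def boxes(d,rois):pass
E
python3 - <<'E'
from h import *
ims={n:get_image(n) for n in("scene","side")}
R={"scene":[(372,280,24),(315,173,19),(335,215,17),(416,332,17),(313,342,34)],"side":[(350,289,26),(383,203,18),(370,236,18),(350,347,18),(250,303,36)]}
for n,d in ims.items():
    row=[]
    for x,y,h in R[n]:
        c=d["img"][y-h:y+h,x-h:x+h]
        a=cv2.resize(c,(240,240),interpolation=cv2.INTER_NEAREST); m=cv2.resize(white(c),(240,240),interpolation=cv2.INTER_NEAREST)
        row.append(np.vstack([a[:, :160*0+240],cv2.cvtColor(m,cv2.COLOR_GRAY2BGR)]))
    im=cv2.resize(np.hstack(row),(800,320)); cv2.imwrite(f"pics/crop_{n}.png",im)
a=cv2.imread("pics/crop_scene.png");b=cv2.imread("pics/crop_side.png")
cv2.imwrite("pics/crops.png",cv2.resize(np.vstack([a,b]),(750,600)))
d=ims["side"]["img"][180:300,220:340];e=ims["scene"]["img"][190:350,190:350]
cv2.imwrite("pics/rack.png",np.hstack([cv2.resize(d,(400,400)),cv2.resize(e,(400,400))]))
E
```

```text
(no output)
```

View pics/crops.png

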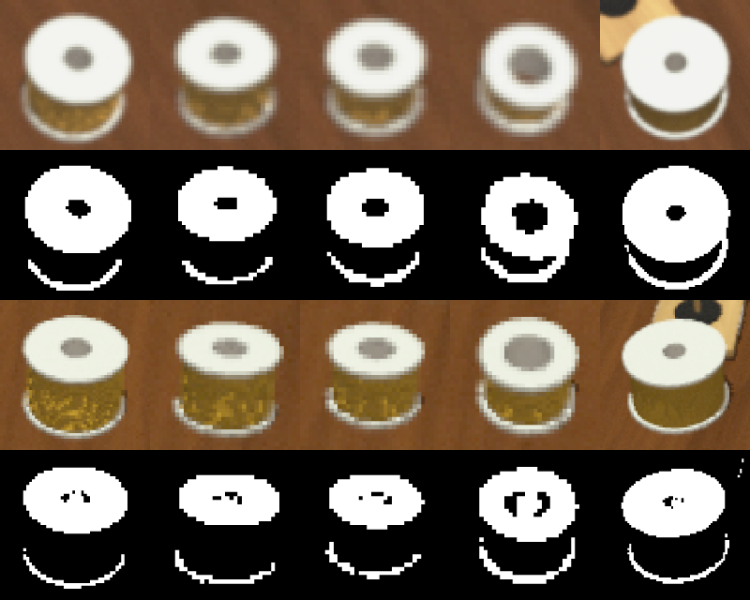

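View pics/rack.png

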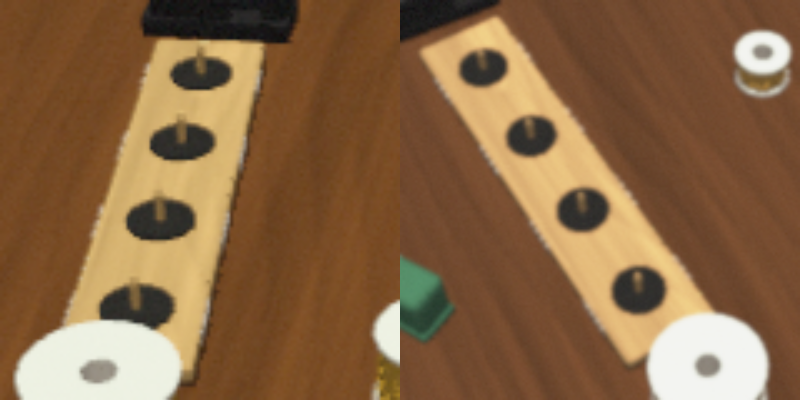

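The crops show four brass-wound white loose spools, with the top flanges cleanly segmented. The rack has four dowels on black washers. The bulk spool overlaps the rack's lower end.

```bash
cat >> h.py <<'E'
HT={65:.047,56:.040,47:.033,38:.026,86:.054}
def flange(d,x,y,h,z):
    """circle through the upper-flange outline cast on plane z"""
    x,y=int(x),int(y); x0,y0=max(x-h,0),max(y-h,0)
    m=white(d["img"][y0:y+h,x0:x+h])
    big=cv2.resize(m,None,fx=4,fy=4,interpolation=cv2.INTER_LINEAR)
    big=((big>127)*255).astype(np.uint8)
    cs,_=cv2.findContours(big,cv2.RETR_EXTERNAL,cv2.CHAIN_APPROX_NONE)
    c=max(cs,key=cv2.contourArea)[:,0,:].astype(float)
    c=(c+.5)/4-.5+[x0,y0]
    # far arc (upper 60% of blob) is the upper edge of the flange
    ymin,ymax=c[:,1].min(),c[:,1].max()
    p=onz(d,c[c[:,1]<ymin+.5*(ymax-ymin)],z)
    return circ(p)
E
python3 - <<'E'
from h import *
ims={n:get_image(n) for n in("scene","side")}
R={"scene":[(372,276,22),(315,171,17),(335,213,15),(416,330,13),(313,338,30)],"side":[(350,285,24),(383,200,16),(370,233,16),(350,343,16),(250,298,32)]}
for i in range(5):
  for n,d in ims.items():
    print(i,n,*[(k,np.round(np.r_[c*1000,2*r*1000],1)) for k,z in HT.items() for c,r in [flange(d,*R[n][i],z)]])
W={"scene":[(223,217),(242,244),(263,274),(285,306)],"side":[(281,202),(275,223),(268,246),(261,272)]}
for n,d in ims.items():
  hsv=cv2.cvtColor(d["img"],cv2.COLOR_BGR2HSV); m=(hsv[...,2]<70).astype(np.uint8)
  k,l,st,ce=cv2.connectedComponentsWithStats(m)
  for x,y in W[n]:
    lab=np.bincount(l[y-4:y+5,x-4:x+5].ravel(),minlength=k);lab[0]=0;j=lab.argmax()
    cs,_=cv2.findContours((l==j).astype(np.uint8),cv2.RETR_EXTERNAL,cv2.CHAIN_APPROX_NONE)
    hull=cv2.convexHull(max(cs,key=len))
    (ex,ey),_,_=cv2.fitEllipse(hull)
    print(n,(x,y),np.round([ex,ey],1),np.round(onz(d,(ex,ey),.018)*1000,1),st[j])
E
```

```text
0 scene (65, array([455.6,  95.5,  66.7])) (56, array([452.7,  91.6,  67.2])) (47, array([449.8,  87.7,  67.7])) (38, array([446.9,  83.8,  68.3])) (86, array([458.5,  99.4,  66.2]))
0 side (65, array([456.1,  96.5,  65.3])) (56, array([457.1,  87.7,  66.1])) (47, array([458.1,  78.9,  66.8])) (38, array([459.1,  70.1,  67.6])) (86, array([455. , 105.2,  64.6]))
1 scene (65, array([ 423.8, -224.6,   56.3])) (56, array([ 420.6, -230.9,   56.8])) (47, array([ 417.5, -237.3,   57.2])) (38, array([ 414.3, -243.7,   57.6])) (86, array([ 426.9, -218.2,   55.9]))
1 side (65, array([ 420.4, -216. ,   55.1])) (56, array([ 421. , -228.3,   55.8])) (47, array([ 421.6, -240.7,   56.4])) (38, array([ 422.2, -253. ,   57. ])) (86, array([ 419.8, -203.7,   54.5]))
2 scene (65, array([444.5, -86.8,  47.4])) (56, array([441.5, -92.1,  47.8])) (47, array([438.5, -97.4,  48.1])) (38, array([ 435.5, -102.7,   48.5])) (86, array([447.5, -81.5,  47. ]))
2 side (65, array([437.2, -74.2,  45.6])) (56, array([438. , -85. ,  46.2])) (47, array([438.8, -95.7,  46.7])) (38, array([ 439.7, -106.4,   47.2])) (86,
[... 616 characters left out ...]
9])) (56, array([629.8, 151. ,  87.9])) (47, array([632.8, 142.9,  88.9])) (38, array([635.7, 134.8,  89.9])) (86, array([623.9, 167.1,  85.9]))
scene (223, 217) [222.8 216.9] [[ 661.8 -201.6]] [215 211  17  13 149]
scene (242, 244) [242.2 244.2] [[ 652.2 -111.8]] [234 238  18  14 165]
scene (263, 274) [262.7 273.6] [[643.2 -22.7]] [254 266  19  16 194]
scene (285, 306) [285.  305.7] [[634.3  66.8]] [276 298  19  17 224]
side (281, 202) [279.6 201.8] [[ 660.3 -200.5]] [271 198  18   9 110]
side (275, 223) [274.  222.5] [[ 651.2 -110.8]] [265 218  19  10 138]
side (268, 246) [267.7 245.8] [[642.  -21.1]] [258 241  20  11 160]
side (261, 272) [260.6 271.9] [[633.1  66.6]] [250 266  22  12 172]
```

Both views agree to within about 2 mm:

| Item | Position (mm) |
|---|---|
| Spool 65 | (456, 96) |
| Spool 56 | (421, −229.5) |
| Spool 47 | (438.5, −96.5) |
| Spool 38 | (436.5, 230.5) |
| Bulk spool | (623.5, 167) |
| Dowel nearest bulk | (634, 67) |
| Dowel 2 | (642.5, −22) |
| Dowel 3 | (651.5, −111) |
| Dowel at far end | (661, −201) |

The jaws should open across the rack, at an angle of +0.10 rad, which is a turn of +1.41. First I'll move above spool 56.

{"name": "apply_moves", "arguments": {"claw": [85,85,85,85,85,85,85,85,85,85], "offset": [[35,37,0],[35,37,0],[35,37,0],[35,38,0],[35,38,0],[35,38,0],[35,38,0],[33,38,0],[0,0,0],[0,0,0]], "turn": [0.176,0.176,0.176,0.176,0.176,0.176,0.176,0.176,0,0], "grip_force": 20}}

```text
clock: 1.6
tcp_pos: [0.4206, -0.2304, 0.176]
tool_rot: [-0.0, 0.671, 0.741, -0.0]
ft_force: [-0.3, 0.3, 0.6]
finger_gap: 0.85
```

```bash
python3 - <<'E'
from h import *
d=get_image("wrist"); cv2.imwrite("pics/w1.png",d["img"]); s=sense(); print(s["tcp_pos"]*1000,s["tool_rot"],s["finger_gap"])
for n,p in {"56":(.421,-.2295,.04)}.items(): print(pix(d,p))
E
```

```text
[ 420.38443634 -230.71984774  176.02115636] [-4.51868021e-05  6.71638793e-01  7.40878750e-01 -8.01737755e-05] 0.8495278760982471
[[324.08974702 216.3511851 ]]
```

View pics/w1.png

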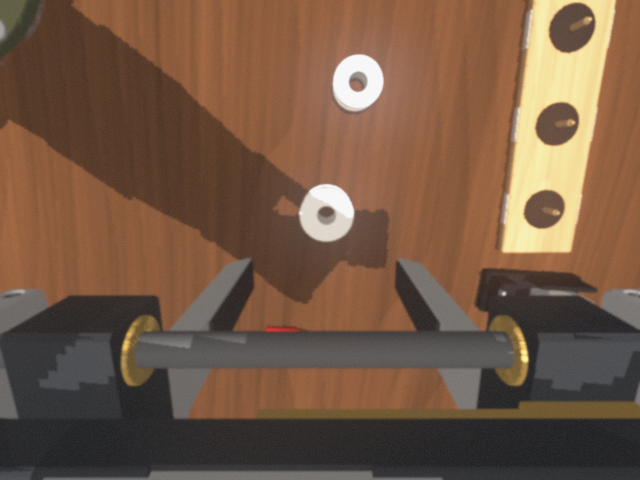

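The wrist view shows spool 56 at (326,211), with the rack and three dowels on the right. I'll refine its position from this view.

```bash
python3 - <<'E'
from h import *
d=get_image("wrist")
def wfit(x,y,h,z):
    m=white(d["img"])[y-h:y+h,x-h:x+h]
    cs,_=cv2.findContours(m,cv2.RETR_EXTERNAL,cv2.CHAIN_APPROX_NONE)
    (ex,ey),ax,_=cv2.fitEllipse(cv2.convexHull(max(cs,key=cv2.contourArea)))
    hsv=cv2.cvtColor(d["img"],cv2.COLOR_BGR2HSV)
    return (ex,ey),ax,onz(d,(ex,ey),z)*1000
print(wfit(326,211,32,.040)); print(wfit(358,82,32,.033))
print("bore",onz(d,(326,212),.04)*1000)
# washers
hsv=cv2.cvtColor(d["img"],cv2.COLOR_BGR2HSV)
m=(hsv[...,2]<70).astype(np.uint8); k,l,st,ce=cv2.connectedComponentsWithStats(m)
for x,y in[(572,27),(558,123),(545,209)]:
    j=np.bincount(l[y-6:y+7,x-6:x+7].ravel(),minlength=k);j[0]=0;j=j.argmax()
    cs,_=cv2.findContours((l==j).astype(np.uint8),cv2.RETR_EXTERNAL,cv2.CHAIN_APPROX_NONE)
    e=cv2.fitEllipse(cv2.convexHull(max(cs,key=len))); print(e[0],e[1],onz(d,e[0],.018)*1000)
E
```

```text
((32.47362518310547, 33.28986358642578), (54.845436096191406, 57.96879196166992), array([[136.24892511, -84.95643399]]))
((31.237152099609375, 31.84515953063965), (50.673072814941406, 58.08134460449219), array([[129.58618303, -82.25103646]]))
bore [[ 422.31748056 -225.09990799]]
(383.98138427734375, 197.45501708984375) (487.482666015625, 972.1996459960938) [[ 484.4318907  -206.81437112]]
(383.98138427734375, 197.45501708984375) (487.482666015625, 972.1996459960938) [[ 484.4318907  -206.81437112]]
(383.98138427734375, 197.45501708984375) (487.482666015625, 972.1996459960938) [[ 484.4318907  -206.81437112]]
```

```bash
cat >> h.py <<'E'
def wfit(d,x,y,h,z):
    m=white(d["img"])[y-h:y+h,x-h:x+h]
    cs,_=cv2.findContours(m,cv2.RETR_EXTERNAL,cv2.CHAIN_APPROX_NONE)
    (ex,ey),ax,_=cv2.fitEllipse(cv2.convexHull(max(cs,key=cv2.contourArea)))
    return (ex+x-h,ey+y-h),ax,onz(d,(ex+x-h,ey+y-h),z)*1000
E
python3 - <<'E'
from h import *
d=get_image("wrist"); print(d["T"])
print(wfit(d,326,211,32,.040)); print(wfit(d,358,82,32,.033))
g=d["img"].max(2)
for x,y in[(572,27),(558,123),(545,209)]:
    h=26; c=g[y-h:y+h,x-h:x+h]; m=(c<75).astype(np.uint8)
    cs,_=cv2.findContours(m,cv2.RETR_EXTERNAL,cv2.CHAIN_APPROX_NONE)
    e=cv2.fitEllipse(cv2.convexHull(max(cs,key=cv2.contourArea))); p=(e[0][0]+x-h,e[0][1]+y-h); print(p,e[1],onz(d,p,.018)*1000)
E
```

```text
[[ 9.95284160e-01 -9.42400810e-02 -2.29836250e-02  4.14025003e-01]
 [ 9.70022360e-02  9.67133147e-01  2.35040512e-01 -1.62878356e-01]
 [ 7.79886449e-05 -2.36161562e-01  9.71713801e-01  3.85183407e-01]
 [ 0.00000000e+00  0.00000000e+00  0.00000000e+00  1.00000000e+00]]
((326.4770317077637, 212.25439453125), (54.52934646606445, 58.25714111328125), array([[ 422.76125148, -225.50050872]]))
((357.255313873291, 81.71106910705566), (50.78030014038086, 58.03872299194336), array([[439.98285932, -95.82748927]]))Traceback (most recent call last):
  File "<stdin>", line 8, in <module>
ValueError: max() iterable argument is empty
```

The wrist view, corrected for the visible rim side, gives about (421.5, −228), so I'll use that. Next I'll descend and grip.

{"name": "apply_moves", "arguments": {"claw": [85,85,85,85,85,85,0,0,0,0,0,0], "offset": [[1,2.5,-40],[0,0,-45],[0,0,-45],[0,0,-30],[0,0,-11],[0,0,0],[0,0,0],[0,0,0],[0,0,0],[0,0,0],[0,0,0],[0,0,0]], "turn": [0,0,0,0,0,0,0,0,0,0,0,0], "grip_force": 20}}

```text
clock: 3.25
tcp_pos: [0.4223, -0.2278, 0.0057]
tool_rot: [0.001, 0.671, 0.742, 0.0]
ft_force: [-0.5, 0.4, 6.7]
finger_gap: 0.593
```

Gripped: the opening is 0.593, which is 55.7 mm. Lifting, then moving toward dowel 2.

{"name": "apply_moves", "arguments": {"claw": [0,0,0,0,0,0,0,0,0,0], "offset": [[0,0,15],[0,0,35],[0,0,50],[40,37,0],[45,42,0],[45,42,0],[45,42,0],[45,42,0],[0,0,0],[0,0,0]], "turn": [0,0,0,0,0,0,0,0,0,0]}}

```text
clock: 4.5
tcp_pos: [0.6414, -0.0227, 0.1053]
tool_rot: [-0.0, 0.671, 0.742, -0.0]
ft_force: [-0.8, -0.2, -2.0]
finger_gap: 0.592
```

```bash
python3 - <<'E'
from h import *
s=sense(); print(s["tcp_pos"]*1000,s["ft_force"],s["finger_gap"])
for n in("scene","side","wrist"):
    d=get_image(n); cv2.imwrite(f"pics/{n}2.png",d["img"])
E
python3 -c "
import cv2,numpy as np
a=cv2.imread('pics/scene2.png')[130:370,180:500];b=cv2.imread('pics/wrist2.png')
cv2.imwrite('pics/c2.png',np.hstack([cv2.resize(a,(400,300)),cv2.resize(b,(400,300))]))"
```

```text
[641.42850125 -22.74518155 105.2759989 ] [-0.78259858 -0.15711821 -2.01301029] 0.5917954976774649
```

View pics/c2.png

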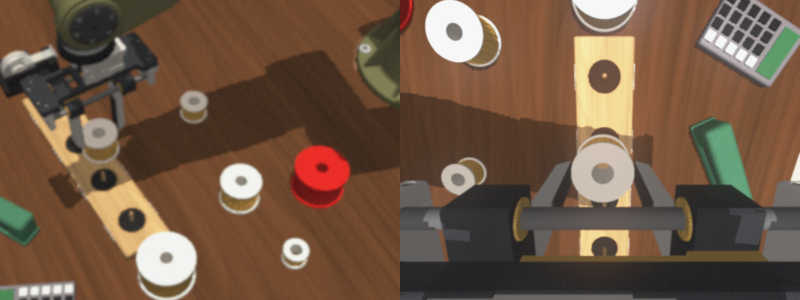

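The left crop shows the spool held level over the rack, and the right (wrist) crop confirms it. I'll measure its centre in hand against the dowel.

```bash
python3 - <<'E'
from h import *
for n in("scene","side"):
    d=get_image(n); p=pix(d,(.6414,-.0227,.1396))[0]; print(n,p)
    x,y=p.astype(int); c=d["img"][y-30:y+30,x-30:x+30]; cv2.imwrite(f"pics/hd_{n}.png",cv2.resize(c,(360,360)))
d=get_image("wrist"); print(wfit(d,480+0-480+(int(pix(d,(.6414,-.0227,.1396))[0,0])),int(pix(d,(.6414,-.0227,.1396))[0,1]),45,.1396), pix(d,(.6414,-.0227,.1396)))
print(pix(d,(.634,.0668,.018)), pix(d,(.6338,.0667,.038)))
E
python3 -c "
import cv2,numpy as np
cv2.imwrite('pics/hd.png',np.hstack([cv2.imread('pics/hd_scene.png'),cv2.imread('pics/hd_side.png')]))"
```

```text
scene [258.39313344 236.40603001]
side [264.32832236 194.20054863]
((323.5281105041504, 271.6724281311035), (99.63534545898438, 106.28386688232422), array([[641.36238208, -20.43308874]])) [[323.19438702 275.53035374]]
[[325.07308337 122.51883576]] [[324.90177466 120.61863087]]
```

View pics/hd.png

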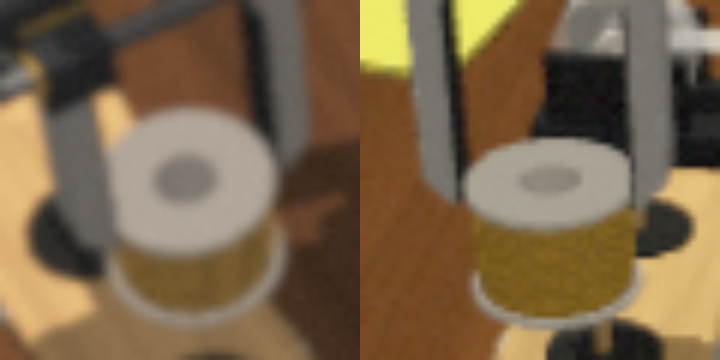

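```bash
python3 - <<'E'
from h import *
s=sense();t=s["tcp_pos"]; u=np.array([.995,.1,0])
for n in("scene","side"):
    d=get_image(n); o=pix(d,(.6414,-.0227,.1396))[0].astype(int)-30
    for k in(-.028,.028,.04):
        for dz in(0,.019,.034): print(n,k,dz,(pix(d,t+u*k+[0,0,dz])[0]-o)*6)
    print("bottom",(pix(d,t+[0,0,-.0057])[0]-o)*6,"top",(pix(d,t+[0,0,.0343])[0]-o)*6)
E
```

```text
scene -0.028 0 [266.5522459  210.28131329]
scene -0.028 0.019 [262.62144107 173.61959377]
scene -0.028 0.034 [259.43719844 143.92088958]
scene 0.028 0 [112.27771394 285.42744348]
scene 0.028 0.019 [106.01158349 249.20544111]
scene 0.028 0.034 [100.93319203 219.84928446]
scene 0.04 0 [ 78.50050374 301.88010486]
scene 0.04 0.019 [ 71.71232726 265.75956091]
scene 0.04 0.034 [ 66.21028246 236.48264817]
bottom [191.59163419 258.25410245] top [180.82054665 180.94318785]
side -0.028 0 [272.52240995 273.21922952]
side -0.028 0.019 [269.62965308 223.32743395]
side -0.028 0.034 [267.30452003 183.22552837]
side 0.028 0 [104.68195874 267.49701469]
side 0.028 0.019 [100.11958877 217.72532683]
side 0.028 0.034 [ 96.45269204 177.72251242]
side 0.04 0 [ 68.86976343 266.27606304]
side 0.04 0.019 [ 63.95269896 216.5300539 ]
side 0.04 0.034 [ 60.00077872 176.5484222 ]
bottom [189.55898093 285.1102276 ] top [181.66480739 179.66151472]
```

The spool is held level and centred within about 2 mm, with bore tolerance of ±7 mm. It was gripped with its bottom 5.7 mm below the TCP, so it seats at TCP z ≈ 24. Lowering.

{"name": "apply_moves", "arguments": {"claw": [0,0,0,0,0,0], "offset": [[2,0,-15],[0,0,-25],[0,0,-20],[0,0,-12],[0,0,-7],[0,0,0]], "turn": [0,0,0,0,0,0]}}

```text
clock: 5.65
tcp_pos: [0.6439, -0.0226, 0.0259]
tool_rot: [-0.0, 0.671, 0.742, -0.0]
ft_force: [-0.0, 0.0, -0.8]
finger_gap: 0.589
```

{"name": "apply_moves", "arguments": {"claw": [0,0,80,80,80,80,80,80,80,80,80], "offset": [[0,0,-1.5],[0,0,0],[0,0,0],[0,0,0],[0,0,0],[0,0,10],[0,0,25],[0,0,40],[0,0,45],[0,0,0],[0,0,0]], "turn": [0,0,0,0,0,0,0,0,0,0,0]}}

```text
clock: 7.02
tcp_pos: [0.6436, -0.0226, 0.1442]
tool_rot: [-0.0, 0.671, 0.742, -0.0]
ft_force: [-0.4, 0.3, -0.7]
finger_gap: 0.801
```

```bash
python3 - <<'E'
from h import *
s=sense(); print(s["tcp_pos"]*1000,s["ft_force"],s["finger_gap"])
a=get_image("scene")["img"][180:340,180:380]; b=get_image("side")["img"][180:300,220:380]; c=get_image("wrist")["img"]
cv2.imwrite('pics/c3.png',np.vstack([np.hstack([cv2.resize(a,(375,300)),cv2.resize(b,(400,300))]),np.hstack([cv2.resize(c,(400,300)),np.zeros((300,375,3),np.uint8)])]))
E
```

```text
[643.57908205 -22.59710056 144.1764499 ] [-0.43183658  0.33951998 -0.6558314 ] 0.8006852611247929
```

View pics/c3.png

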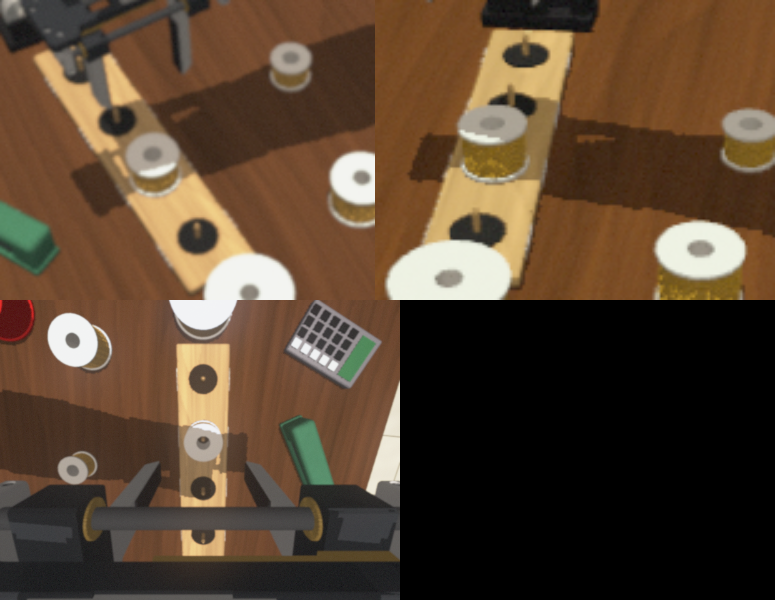

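Both outside views show spool 56 sitting flat on its washer at dowel 2, and the wrist view shows the dowel inside the bore. Next is spool 65.

{"name": "apply_moves", "arguments": {"claw": [95,95,95,95,95,95,95,95,95,95,95], "offset": [[-37,23,0],[-38,24,0],[-38,24,0],[-38,24,0],[-37,24,0],[0,0,0],[0,0,-40],[0,0,-45],[0,0,-35],[0,0,-19],[0,0,0]], "turn": [0,0,0,0,0,0,0,0,0,0,0]}}

```text
clock: 8.55
tcp_pos: [0.4553, 0.0959, 0.0041]
tool_rot: [-0.001, 0.671, 0.741, -0.001]
ft_force: [0.6, 0.1, -0.2]
finger_gap: 0.946
```

{"name": "apply_moves", "arguments": {"claw": [0,0,0,0,0,0,0,0,0], "offset": [[0,0,0],[0,0,0],[0,0,0],[0,0,0],[0,0,0],[0,0,15],[0,0,35],[0,0,55],[0,0,0]], "turn": [0,0,0,0,0,0,0,0,0]}}

```text
clock: 9.68
tcp_pos: [0.4577, 0.0967, 0.1147]
tool_rot: [0.002, 0.671, 0.742, 0.003]
ft_force: [0.1, -0.0, -2.8]
finger_gap: 0.692
```

Spool 65 is gripped at an opening of 65.0 mm. Moving it to the dowel next to the bulk spool.

{"name": "apply_moves", "arguments": {"claw": [0,0,0,0,0,0], "offset": [[43,-7,0],[44,-7,0],[45,-8,0],[45,-8,0],[0,0,0],[0,0,0]], "turn": [0,0,0,0,0,0]}}

```text
clock: 10.42
tcp_pos: [0.6319, 0.0665, 0.1096]
tool_rot: [-0.001, 0.671, 0.742, -0.001]
ft_force: [-0.8, 0.4, -2.3]
finger_gap: 0.696
```

```bash
cat >> h.py <<'E'
def views(name,z,L=None):
    """crops of scene, side, wrist around a hand-held spool with its top at z"""
    s=sense();t=s["tcp_pos"]; print(np.round(t*1000,1),np.round(s["ft_force"],1),s["finger_gap"])
    o=[]
    for n in("scene","side","wrist"):
        d=get_image(n); p=pix(d,(t[0],t[1],z))[0]; h=45 if n!="wrist" else 130
        x,y=np.clip(p.astype(int),h,[640-h,480-h]); c=cv2.resize(d["img"][y-h:y+h,x-h:x+h],(266,266))
        cv2.drawMarker(c,tuple(int(v) for v in (p-[x-h,y-h])*133/h),(255,0,255),cv2.MARKER_CROSS,10); o.append(c)
    cv2.imwrite(f"pics/{name}.png",np.hstack(o))
E
python3 -c "
from h import *
views('h65',.1147-.0045+.047)"
```

```text
[631.9  66.5 109.6] [-0.8  0.4 -2.3] 0.6958089716674465
```

View pics/h65.png

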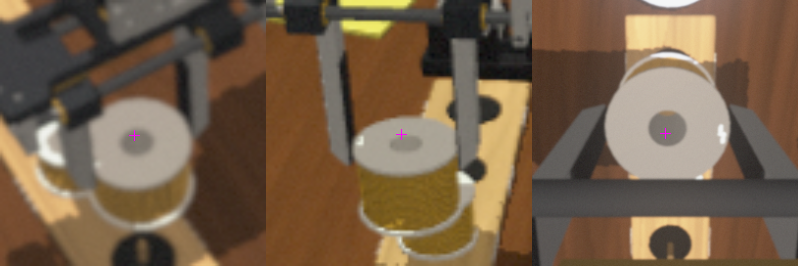

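The bore sits on the cross once the 5 mm height offset is allowed for. Lowering.

{"name": "apply_moves", "arguments": {"claw": [0,0,0,0,0,0,0], "offset": [[2,0,-15],[0,0,-25],[0,0,-22],[0,0,-14],[0,0,-7],[0,0,-3],[0,0,0]], "turn": [0,0,0,0,0,0,0]}}

```text
clock: 11.45
tcp_pos: [0.6351, 0.0664, 0.025]
tool_rot: [0.0, 0.671, 0.742, 0.0]
ft_force: [0.6, 0.1, -1.5]
finger_gap: 0.696
```

{"name": "apply_moves", "arguments": {"claw": [0,0,92,92,92,92,92,92,92,92,92], "offset": [[0,0,-2],[0,0,0],[0,0,0],[0,0,0],[0,0,0],[0,0,10],[0,0,25],[0,0,40],[0,0,45],[0,0,0],[0,0,0]], "turn": [0,0,0,0,0,0,0,0,0,0,0]}}

```text
clock: 12.82
tcp_pos: [0.6346, 0.0664, 0.1421]
tool_rot: [-0.0, 0.671, 0.742, -0.0]
ft_force: [0.4, -0.0, -0.2]
finger_gap: 0.917
```

```bash
cat >> h.py <<'E'
def three(name):
    s=sense(); print(np.round(s["tcp_pos"]*1000,1),np.round(s["ft_force"],1),s["finger_gap"])
    a=get_image("scene")["img"][180:360,180:380]; b=get_image("side")["img"][180:330,200:400]; c=get_image("wrist")["img"]
    cv2.imwrite(f'pics/{name}.png',np.hstack([cv2.resize(a,(266,240)),cv2.resize(b,(266,200),).__class__(0) if 0 else cv2.copyMakeBorder(cv2.resize(b,(266,200)),0,40,0,0,cv2.BORDER_CONSTANT),cv2.copyMakeBorder(cv2.resize(c,(266,200)),0,40,0,0,cv2.BORDER_CONSTANT)]))
E
sed -i 's/cv2.resize(b,(266,200),).__class__(0) if 0 else //' h.py
python3 -c "
from h import *
three('t65')"
```

```text
[634.6  66.4 142.1] [ 0.4 -0.  -0.2] 0.9166949837726721
```

View pics/t65.png

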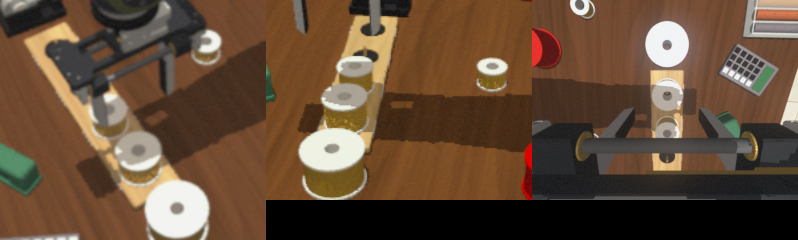

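Spool 65 sits flat on its dowel next to the bulk spool. Next is spool 47.

{"name": "apply_moves", "arguments": {"claw": [92,75,75,75,75,75,75,75,75,75,75,75], "offset": [[-32,-27,0],[-32,-27,0],[-33,-27,0],[-33,-27,0],[-33,-27,0],[-32,-28,0],[0,0,0],[0,0,-40],[0,0,-45],[0,0,-35],[0,0,-17],[0,0,0]], "turn": [0,0,0,0,0,0,0,0,0,0,0,0]}}

```text
clock: 14.48
tcp_pos: [0.4394, -0.0959, 0.0043]
tool_rot: [-0.001, 0.671, 0.742, -0.001]
ft_force: [-0.3, -0.2, -1.4]
finger_gap: 0.748
```

{"name": "apply_moves", "arguments": {"claw": [0,0,0,0,0,0,0,0,0], "offset": [[0,0,0],[0,0,0],[0,0,0],[0,0,0],[0,0,0],[0,0,15],[0,0,35],[0,0,55],[0,0,0]], "turn": [0,0,0,0,0,0,0,0,0]}}

```text
clock: 15.6
tcp_pos: [0.4418, -0.0972, 0.115]
tool_rot: [0.003, 0.671, 0.742, 0.002]
ft_force: [0.2, -0.8, -0.3]
finger_gap: 0.007
```

The fingers closed on nothing. I'll look before doing anything else.

```bash
python3 - <<'E'
from h import *
o=[]
for n in("scene","side","wrist"):
    d=get_image(n); cv2.imwrite(f"pics/m_{n}.png",d["img"])
    p=pix(d,(.4395,-.0965,.033))[0].astype(int); h=60 if n!="wrist" else 180
    x,y=np.clip(p,h,[640-h,480-h]); o.append(cv2.resize(d["img"][y-h:y+h,x-h:x+h],(266,266)))
cv2.imwrite("pics/miss.png",np.hstack(o))
E
```

```text
(no output)
```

View pics/miss.png

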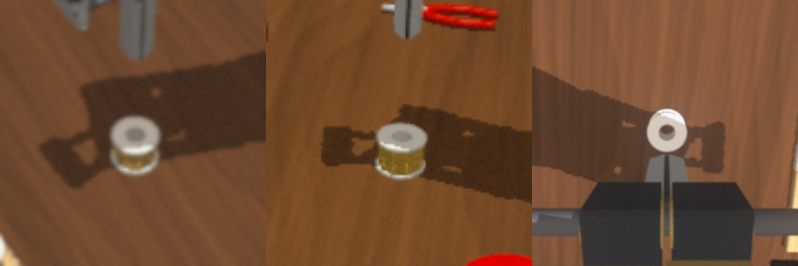

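Spool 47 is still standing in place at about (400,150) in the side crop. The fingers went past above it. The tips seem to sit above the nominal TCP when open, so I'll measure the real fingertip height.

```bash
python3 - <<'E'
from h import *
s=sense();t=s["tcp_pos"];print(t)
o=[]
for n in("scene","side"):
    d=get_image(n); p=pix(d,t)[0]; q=pix(d,t+[0,0,.02])[0]; x,y=p.astype(int); h=30
    c=cv2.resize(d["img"][y-h:y+h,x-h:x+h],(400,400)); k=400/60
    for r,col in((p,(255,0,255)),(q,(0,255,255))): cv2.drawMarker(c,tuple(int(v) for v in (r-[x-h,y-h])*k),col,cv2.MARKER_CROSS,14)
    o.append(c)
cv2.imwrite("pics/tip.png",np.hstack(o))
E
```

```text
[ 0.43951845 -0.09649518  0.11031641]
```

View pics/tip.png

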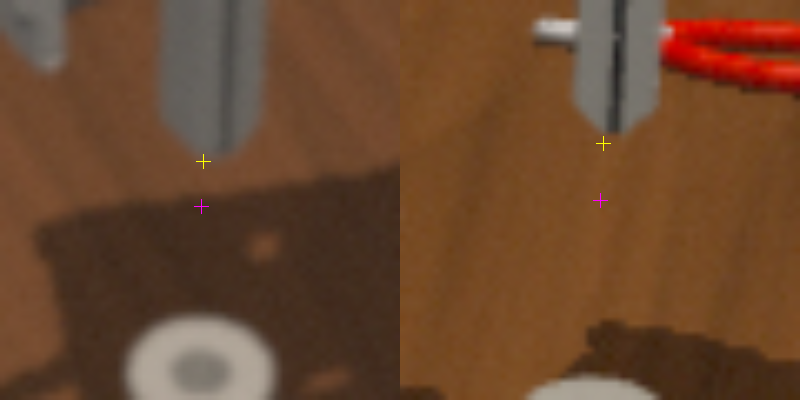

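The real tips sit about 23 mm above the reported TCP. At TCP z=4 they only brushed the top of the 33 mm spool. For the small spools I need TCP z ≈ −16, which puts the tips about 7 mm above the bench. I'll re-measure spool 47, approach in steps and watch the force.

```bash
python3 - <<'E'
from h import *
for n in("scene","side"):
    d=get_image(n); p=pix(d,(.4395,-.0965,.033))[0]; c,r=flange(d,p[0],p[1],16,.033); print(n,p,c*1000,2*r*1000)
E
```

```text
scene [334.39369672 210.36933744] [438.77276601 -97.0491343 ] 43.40676778168516
side [369.40084979 228.99977354] [438.79210808 -95.31969394] 45.553131346090716
```

{"name": "apply_moves", "arguments": {"claw": [75,75,75,75,75,75,75,75,75], "offset": [[0,0,0],[0,0,0],[0,0,0],[0,0,-40],[0,0,-35],[0,0,-20],[0,0,-8],[0,0,0],[0,0,0]], "turn": [0,0,0,0,0,0,0,0,0]}}

```text
clock: 17.08
tcp_pos: [0.4404, -0.0968, 0.0084]
tool_rot: [0.001, 0.671, 0.742, 0.0]
ft_force: [0.0, 0.5, -0.7]
finger_gap: 0.747
```

```bash
python3 - <<'E'
from h import *
s=sense();t=s["tcp_pos"];o=[]
for n in("scene","side"):
    d=get_image(n); p=pix(d,t+[0,0,.02])[0]; x,y=p.astype(int); h=36
    o.append(cv2.resize(d["img"][y-h:y+h,x-h:x+h],(400,400)))
cv2.imwrite("pics/a47.png",np.hstack(o))
E
```

```text
(no output)
```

View pics/a47.png

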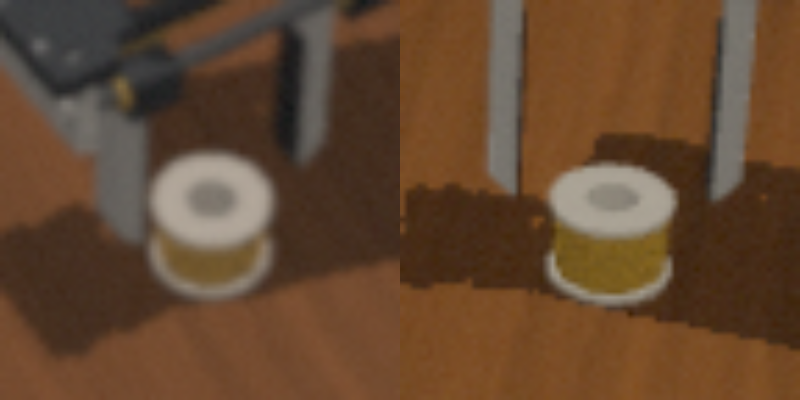

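The side crop confirms that at TCP z=8 the tips are level with the spool top. Descending about 24 mm more in small steps.

{"name": "apply_moves", "arguments": {"claw": [75,75,75,75], "offset": [[-1,0,-10],[0,0,-7],[0,0,-5],[0,0,0]], "turn": [0,0,0,0]}}

```text
clock: 17.68
tcp_pos: [0.4386, -0.0965, -0.0149]
tool_rot: [-0.0, 0.671, 0.742, -0.0]
ft_force: [-0.0, -0.2, -0.2]
finger_gap: 0.754
```

No contact force. Closing and lifting.

{"name": "apply_moves", "arguments": {"claw": [0,0,0,0,0,0,0,0,0,0], "offset": [[0,0,0],[0,0,0],[0,0,0],[0,0,0],[0,0,0],[0,0,15],[0,0,35],[0,0,50],[0,0,0],[0,0,0]], "turn": [0,0,0,0,0,0,0,0,0,0]}}

```text
clock: 18.92
tcp_pos: [0.4385, -0.0965, 0.0853]
tool_rot: [-0.0, 0.671, 0.742, -0.0]
ft_force: [-0.7, -0.1, -2.1]
finger_gap: 0.503
```

Spool 47 is gripped at 47.3 mm. Moving to dowel 3.

{"name": "apply_moves", "arguments": {"claw": [0,0,0,0,0,0,0], "offset": [[42,-3,0],[43,-3,0],[43,-3,0],[43,-3,0],[42,-3,0],[0,0,0],[0,0,0]], "turn": [0,0,0,0,0,0,0]}}

```text
clock: 19.8
tcp_pos: [0.6508, -0.1114, 0.0839]
tool_rot: [-0.001, 0.671, 0.742, -0.001]
ft_force: [-0.2, 0.3, -1.6]
finger_gap: 0.501
```

```bash
python3 -c "
from h import *
views('h47',sense()['tcp_pos'][2]+.015+.033)"
```

```text
[ 650.8 -111.4   83.9] [-0.2  0.3 -1.6] 0.5005426440300034
```

View pics/h47.png

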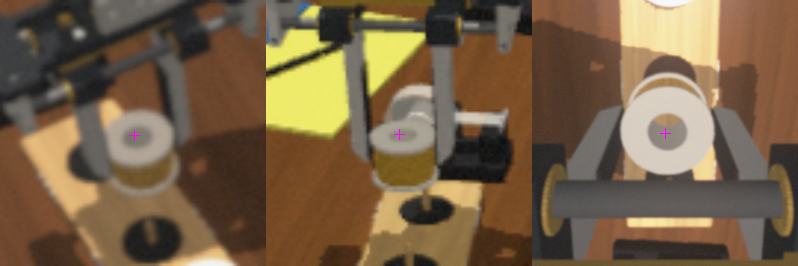

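It's centred on the cross. Lowering.

{"name": "apply_moves", "arguments": {"claw": [0,0,0,0,0,0,0], "offset": [[1,0,-15],[0,0,-25],[0,0,-20],[0,0,-11],[0,0,-5],[0,0,-3],[0,0,0]], "turn": [0,0,0,0,0,0,0]}}

```text
clock: 20.82
tcp_pos: [0.6531, -0.1116, 0.0069]
tool_rot: [0.0, 0.671, 0.742, 0.0]
ft_force: [0.8, 0.1, -0.2]
finger_gap: 0.5
```

{"name": "apply_moves", "arguments": {"claw": [0,0,0,70,70,70,70,70,70,70,70], "offset": [[-1,0,-2],[0,0,-1],[0,0,0],[0,0,0],[0,0,0],[0,0,0],[0,0,15],[0,0,40],[0,0,50],[0,0,0],[0,0,0]], "turn": [0,0,0,0,0,0,0,0,0,0,0]}}

```text
clock: 22.2
tcp_pos: [0.6517, -0.1116, 0.1086]
tool_rot: [-0.0, 0.671, 0.742, -0.0]
ft_force: [0.8, 0.4, -0.4]
finger_gap: 0.701
```

```bash
python3 -c "
from h import *
three('t47')"
```

```text
[ 651.7 -111.6  108.6] [ 0.8  0.4 -0.4] 0.7007103386368183
```

View pics/t47.png

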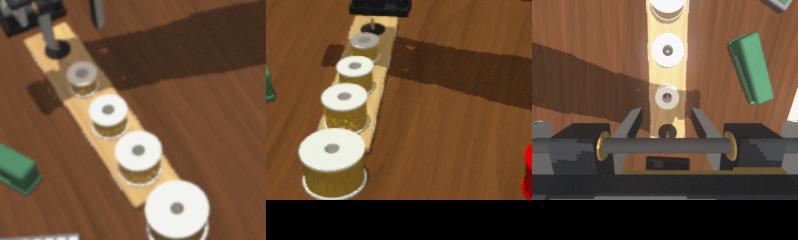

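Spool 47 is seated on dowel 3. Next is spool 38, first to a hover with the tips just above it.

{"name": "apply_moves", "arguments": {"claw": [66,66,66,66,66,66,66,66,66,66,66,66], "offset": [[-23,38,0],[-24,38,0],[-24,38,0],[-24,38,0],[-24,38,0],[-24,38,0],[-24,38,0],[-24,38,0],[-24,38,0],[0,0,0],[0,0,-40],[0,0,-40]], "turn": [0,0,0,0,0,0,0,0,0,0,0,0]}}

```text
clock: 23.85
tcp_pos: [0.4373, 0.2297, 0.0274]
tool_rot: [0.0, 0.671, 0.741, 0.0]
ft_force: [0.5, -0.3, -0.4]
finger_gap: 0.659
```

```bash
python3 - <<'E'
from h import *
s=sense();t=s["tcp_pos"];print(t,s["tool_rot"]);o=[]
for n in("scene","side","wrist"):
    d=get_image(n); p=pix(d,(.4365,.2305,.026))[0]; h=36 if n!="wrist" else 110; x,y=np.clip(p.astype(int),h,[640-h,480-h]); 
    c=cv2.resize(d["img"][y-h:y+h,x-h:x+h],(266,266)); cv2.drawMarker(c,tuple(int(v) for v in (p-[x-h,y-h])*133/h),(255,0,255),cv2.MARKER_CROSS,10); o.append(c)
cv2.imwrite("pics/a38.png",np.hstack(o))
E
```

```text
[0.43728725 0.22971258 0.02736943] [1.45687054e-04 6.71015306e-01 7.41443470e-01 1.32811949e-04]
```

View pics/a38.png

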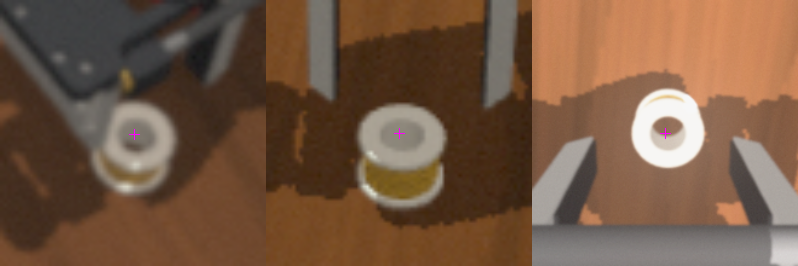

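Spool 38 is exactly on the predicted cross in all three views. Descending to TCP z ≈ −16.

{"name": "apply_moves", "arguments": {"claw": [66,66,66,66,66], "offset": [[-0.5,1,-20],[0,0,-12],[0,0,-8],[0,0,-4],[0,0,0]], "turn": [0,0,0,0,0]}}

```text
clock: 24.62
tcp_pos: [0.4365, 0.2314, -0.0153]
tool_rot: [0.0, 0.671, 0.742, 0.0]
ft_force: [1.5, -0.6, -0.2]
finger_gap: 0.66
```

{"name": "apply_moves", "arguments": {"claw": [66,0,0,0,0,0,0,0,0,0,0], "offset": [[0,0,-2],[0,0,0],[0,0,0],[0,0,0],[0,0,0],[0,0,0],[0,0,15],[0,0,40],[0,0,50],[0,0,0],[0,0,0]], "turn": [0,0,0,0,0,0,0,0,0,0,0]}}

```text
clock: 26.0
tcp_pos: [0.4361, 0.2313, 0.0875]
tool_rot: [-0.0, 0.671, 0.742, -0.0]
ft_force: [-0.7, 0.7, -2.3]
finger_gap: 0.394
```

Spool 38 is gripped at about 37 mm. Moving to the far-end dowel.

{"name": "apply_moves", "arguments": {"claw": [0,0,0,0,0,0,0,0,0,0,0,0], "offset": [[22,-43,0],[23,-43,0],[22,-43,0],[23,-43,0],[22,-43,0],[23,-43,0],[22,-43,0],[23,-43,0],[22,-44,0],[23,-44,0],[0,0,0],[0,0,0]], "turn": [0,0,0,0,0,0,0,0,0,0,0,0]}}

```text
clock: 27.5
tcp_pos: [0.6606, -0.2, 0.086]
tool_rot: [-0.001, 0.671, 0.742, -0.0]
ft_force: [1.0, -0.0, -0.5]
finger_gap: 0.395
```

```bash
python3 -c "
from h import *
views('h38',sense()['tcp_pos'][2]+.0175+.026)"
```

```text
[ 660.6 -200.    86. ] [ 1.  -0.  -0.5] 0.3950105318421991
```

View pics/h38.png

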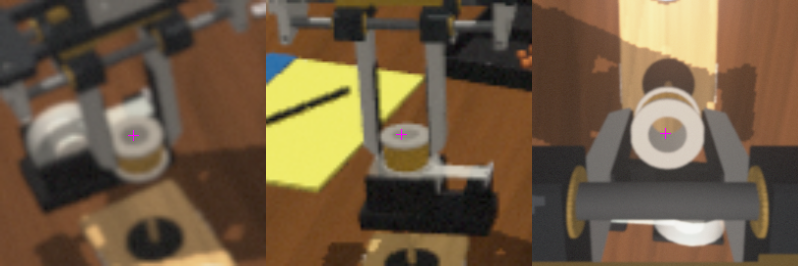

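{"name": "apply_moves", "arguments": {"claw": [0,0,0,0,0,0,0], "offset": [[0,-1,-18],[0,0,-25],[0,0,-20],[0,0,-12],[0,0,-5],[0,0,-3],[0,0,0]], "turn": [0,0,0,0,0,0,0]}}

```text
clock: 28.52
tcp_pos: [0.6616, -0.2017, 0.005]
tool_rot: [0.0, 0.671, 0.742, 0.0]
ft_force: [0.4, -0.7, -0.5]
finger_gap: 0.398
```

{"name": "apply_moves", "arguments": {"claw": [0,0,0,62,62,62,62,62,62,62,62,62], "offset": [[0,0,-2],[0,0,-1.5],[0,0,0],[0,0,0],[0,0,0],[0,0,0],[0,0,15],[0,0,40],[0,0,50],[-50,0,0],[-50,0,0],[-40,0,0]], "turn": [0,0,0,0,0,0,0,0,0,0,0,0]}}

```text
clock: 30.02
tcp_pos: [0.5199, -0.2016, 0.1073]
tool_rot: [0.001, 0.671, 0.742, 0.0]
ft_force: [0.8, -0.4, 0.2]
finger_gap: 0.621
```

{"name": "apply_moves", "arguments": {"claw": [62,62,62,62], "offset": [[-50,-20,30],[-50,-20,30],[0,0,0],[0,0,0]], "turn": [0,0,0,0]}}

```text
clock: 30.52
tcp_pos: [0.4218, -0.2416, 0.1665]
tool_rot: [0.0, 0.671, 0.741, 0.0]
ft_force: [0.1, 0.5, 0.4]
finger_gap: 0.618
```

```bash
python3 - <<'E'
from h import *
S={65:(.6338,.0667),56:(.6426,-.022),47:(.6517,-.1113),38:(.661,-.201),86:(.6235,.167)}
print(sense()["tcp_pos"])
o=[]
for n in("scene","side"):
    d=get_image(n); cv2.imwrite(f"pics/{n}_end.png",d["img"])
    for k,(x,y) in S.items():
        z=HT[k]+(.018 if k!=86 else 0); p=pix(d,(x,y,z))[0]; c,r=flange(d,p[0],p[1],int(k*.32)+3,z); print(n,k,p.round(),np.round(c*1000-np.array([x,y])*1000,1),round(2000*r,1))
    c=d["img"][170:380,190:400] if n=="scene" else d["img"][150:340,200:390]; o.append(cv2.resize(c,(400,400),interpolation=cv2.INTER_CUBIC))
cv2.imwrite("pics/end.png",np.hstack(o))
E
```

```text
[ 0.4217682  -0.24157164  0.16650653]
scene 65 [284. 293.] [ 2.8 -8.1] 65.2
scene 56 [262. 262.] [ 0.3 -1.2] 57.6
scene 47 [241. 235.] [-0.9 -0.4] 47.3
scene 38 [222. 209.] [-0.8 -2.6] 38.1
scene 86 [313. 336.] [-0.2  0.5] 87.7
side 65 [258. 252.] [-2.6  0.5] 70.1
side 56 [266. 229.] [-3.  -3.7] 57.9
side 47 [273. 210.] [  0.4 -13.6] 36.4
side 38 [279. 192.] [-0.3 -3.7] 37.0
side 86 [249. 291.] [ -1.9 -18.8] 73.6
```

View pics/end.png

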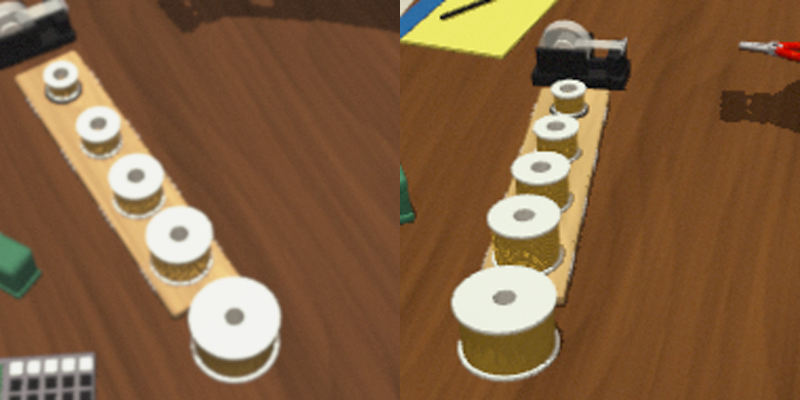

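View pics/scene_end.png

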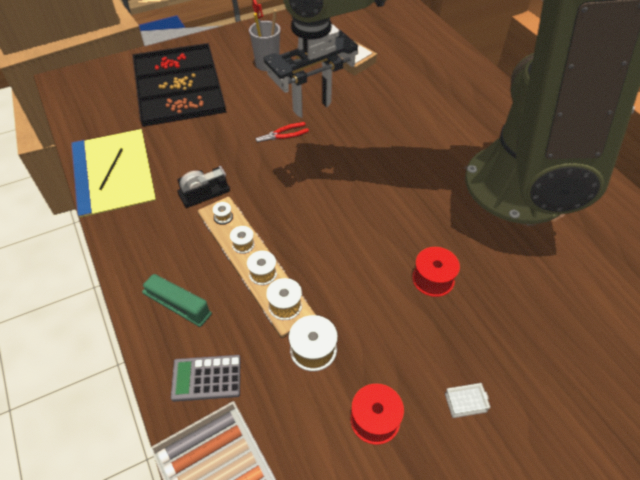

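All four bores land within about 1 px of where a seated spool should be. For spool 65 that is (284,293) in the scene view against a predicted (284,293), and (259,252) in the side view against (258,252). The arm is clear, so I'm handing in.

```bash
python3 -c "
from rig import *
print(sense()['clock']); print(finish_job())"
```

```text
30.625
the job is handed in; nothing more can be done
None
```

All four spools are back on the rack in size order: 65 mm next to the bulk spool, then 56, 47 and 38 mm at the tape-dispenser end. I handed the job in at about 31 s, with the gripper open and clear of everything. I did not move the bulk spool, the red spools or the other things on the bench.

**Last checks:** in both outside views every spool stands level on its dowel. The bores I checked by pixel were within about 1 px of where a seated spool should be.

**What failed or disagreed:**
- **First grasp of the 47 mm spool:** it closed on nothing because the real fingertips sit about 23 mm above the reported TCP. The spool did not move, and I re-gripped it 19 mm lower.
- **Final outline fits:** some fits in the last pictures were off by 8 to 19 mm, namely the 65 mm spool in the scene view, and the 47 mm and bulk spools in the side view. I put this down to overlapping white flanges. The bore positions settled it for the 65 and 47 mm spools, and the scene-view fit put the bulk spool within 1 mm of where it started.

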